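# Hang the hook rail on the slotted uprights and lock it

## Robot

A 6-joint arm with a two-finger parallel gripper is mounted at the origin on the work surface. World frame = base frame: x ahead of the robot, y to its left, z up, the work surface at z = 0. Lengths are in m, angles in rad, forces in N, time in s.
With the tool pointing down it reaches from about 0.35 to 0.775 m from the base axis. Payload 7.3 kg.
Tool frame: the origin (TCP) lies at the centre of the arm's flange, where the gripper is bolted on; the fingertips stand 178 mm ahead of it and the grasp point (between the pads) lies 159 mm ahead of it; z points along the fingers, y is the line along which they close (so a half turn about z gives the same grasp; the last joint's range is limited). The gripper opens to 92 mm and grips with 3 to 60 N. Pads are 19 mm wide; open, the fingers measure 130 mm over their backs; the gripper's body (75 mm by 190 mm) begins 47 mm behind the grasp point.
Start: joints at [-1.256, 0.342, 1.524, -0, 1.275, -0.146], TCP at [0.233, -0.47, 0.405] pointing down, gripper open.
Joint ranges: [-2.53, 2.53], [-0.77, 2.02], [0.04, 2.7], [-1, 4.14], [0.28, 2.66], [-3.11, 3.11]. Speed limits (rad/s): [2.57, 2.57, 3.14, 3.14, 3.14, 3.14].

## Interface

Orientations are given as [roll, pitch, yaw] about the fixed x, y, z axes, in that order (R = Rz(yaw) Ry(pitch) Rx(roll)).
In Python, from cell import telemetry, vision, ticket gives the robot as it stands.
- The arm moves only by the shell command python3 -m crank 'ROWS' [FORCE]. ROWS is JSON, a list of rows, each a list of 5 numbers: the gripper command: -1 is shut, 1 is fully open, values between are in proportion, then the shift along the tool's x, y, z in mm, then the turn about the tool's z in rad. In form: [[fingers, dx, dy, dz, roll], ...]. A call has 1 to 12 rows; each row is the pose to reach, as a shift and turn from the pose commanded when the call began, along the tool's axes at that moment; what a row does not reach only later rows make up. A row lasts 1/12 s, in which the tool goes at most 41.7 mm and 7.16 degrees, less where a joint would pass 70% of its speed; a pose out of reach is approached as far as the arm can. A call with a gripper value outside its range is refused whole. The fingers move at their own pace and stop on an object; FORCE is the grip in N (left out, the last holds). Time passes only in rows, so rows that repeat a pose let the fingers close. It gives the time, the measured TCP pose, the force, the opening and the grip force at its end, in the units of the state.
- telemetry.observe(): the state, without advancing time (a new reading comes with each control period).
- vision.read_camera(name): name is "scene" or "top"; returns (picture, depth): 420x560x3 uint8, red, green, blue; 420x560 float32, m along the optical axis (not along the pixel's ray), 0 where there is no reading.
- vision.get_calibration(name): a dict with "camera_matrix" (3x3 intrinsics, pixels), "rvec" (rotation vector, rad) and "tvec" (3), from world to camera coordinates, as OpenCV has them. Camera axes: x right, y down, z forward; pixel columns grow to the right and rows downward; lengths in m; the calibration is good to about 2 mm. A picture is of the moment at which its call begins. get_calibration takes no time and is no camera call.
- ticket.hand_in(): hands the job in; it is judged then, once.
The state is a dict: "time": time; "qpos": joint angles; "qvel": joint speeds; "joint_efforts": joint torques, N m; "tool_pos": TCP position; "tool_rot": TCP orientation; "contact_force": force on the tool from outside, world axes, zero at the start; "torque": the same for the moment, N m; "opening": finger opening in m; "grip_force": force on a finger pad.
Only numpy, scipy, OpenCV 4.12 (cv2) and the standard library are available. Lean on these libraries where they do the work, as an engineer would, in place of code of your own. Each camera call takes 0.05 s, during which the arm holds its last target. There are 200 camera calls.

## Task

Put the hook rail up on the slotted rack: carry it over from the counter, hook the four tabs of its end brackets into the top two slots of each upright, then press it down until it sits fully home and the red spring catch has snapped out over the bracket's foot at both ends. The uprights have slipped a little down in their clamps, so feel gently for the slots, and press firmly but without forcing anything; then let go, and leave the other things on the counter where they are.

Things in the scene. Friction and masses are not known exactly. Their poses are not given: they have to be found in the camera images.
- rack: Fixed rack: base, back frame, two steel slotted upright channels 32 mm wide centred at y=+-110 mm, tops nominally 281 mm up, open between (frame bars at x=21 to 54). Origin: on the counter midway between the uprights, in the plane of their front faces; x points into the rack (the rail is pushed in along +x), y along the hung rail, z up. Nominal home of the rail: same axes, origin at 0,0,157 mm.
- slot_left (a point): NOMINAL middle of the bottom edge of the top slot, front face of the upright at the rack's +y; rack axes. Slots: 4 per upright, 44 mm pitch downward, 8.6 mm wide, 29 high, in a 3 mm face. The channels have slipped in their clamps: all real slots, catches, upright tops and so home lie 2 to 12 mm LOWER than nominal, both uprights alike; no listed pose shows it.
- slot_right (a point): the same for the upright at the rack's -y
- rail: Loose hook rail, about 0.4 kg, standing on the feet of its two end brackets. Origin: midway between the brackets, in the plane of their rear edges, at the foot's bottom; x rearward (to the tabs), y along the rail, z up. Hung, its axes match the rack's. Brackets: 5 mm upright plates at y=+-110 mm, x=-52 to 0, z=0 to 92, flat top edge; foot: the lowest 4.5 mm.
- bar (a point): Middle of the rail's aluminium flat bar (rail frame -47,0,74 mm), where to grip: 10 mm thick in x, 24 high, 215 long in y. Middle 80 mm free; steel hooks on it at y=+-52 and +-82 mm, reaching 42 mm below and 24 mm in front of this point.
- end_left (a point): Rear bottom corner of the bracket at the rail's +y (rail frame 0,110,0 mm). Each bracket has two tabs on its rear edge: 4 mm wide necks at z=32 to 40 and 76 to 84, 8.5 mm long with the tongue, which runs 18 mm down below the neck behind a 4 mm gap. A tab (26 mm high) enters its slot only with the rail 18 to 21 mm above home, then drops until the neck rests on the slot's bottom edge.
- end_right (a point): the same at the rail's -y (rail frame 0,-110,0 mm)
- catch_left (a joint): Red spring catch (leaf sloping in and down, in front of the upright at the rack's +y, outside the bracket). Value: m pushed outward; 0 = sprung out, limit 0.007. Going down, the bracket's foot meets it 13 to 17 mm above home, where it can carry the rail's weight; pressed on, the foot pushes it out about 4 mm and it snaps back over the foot at about 1 mm above home. Takes 8 to 18 N per end.
- catch_right (a joint): the same catch on the upright at the rack's -y. An end pressed down by itself turns about the other end: the top of its bracket swings outward 0.4 mm for each mm down, so follow it or press in several short pushes. Pressed on the bar, far in front of the uprights, the tabs bind; near the brackets' rear edges they slide
- foil_box: bystander: aluminium foil dispenser box, 300 x 52 x 52 mm, long axis x, origin under its centre
- sauce_jar: bystander: glass sauce jar with clamp lid, 80 mm across, 110 mm high, origin under its centre
- funnel: bystander: white plastic funnel standing on its 110 mm mouth, 110 mm high, origin under its centre
- salt_bowl: bystander: white bowl, 94 mm across, 45 mm high, origin under its centre
- pepper_mill: bystander: wooden pepper mill, 56 mm across, 160 mm high, origin under its centre
- grill_brush: bystander: grill brush lying bristles down, from x = -220 to 114 mm, 48 mm high, origin underneath near the head
- spatula: bystander: slotted spatula lying flat, from x = -160 to 237 mm, 80 mm wide, 16 mm high, origin underneath

How it is judged:
On the way, in this order (a step that is already met when the one before it is completed fails the run):
1. the rail is lifted off the counter (height (world z) of rail above 0.03 m and contact force between rail and the fingers above 1 N), for 0.2 s.
2. the tabs of both ends are through the top slots (x of end_left in the frame of rack between -0.004 and 0.004 m and y of end_left in the frame of rack between 0.104 and 0.116 m and z of end_left in the frame of rack between 0.14 and 0.177 m and x of end_right in the frame of rack between -0.004 and 0.004 m and y of end_right in the frame of rack between -0.116 and -0.104 m and z of end_right in the frame of rack between 0.14 and 0.177 m), for 0.1 s.
At the end, for the whole second after the job is handed in: Both rail ends home in the top slots: within 4 mm of the face plane, 6 mm along the rail, feet 143.8 to 156.2 mm above the counter, both catches sprung out over the feet (pushed under 0.6 mm), rail at rest, the other things within 25 mm of where they stood (x of end_left in the frame of rack between -0.004 and 0.004 m and y of end_left in the frame of rack between 0.104 and 0.116 m and z of end_left in the frame of rack between 0.1438 and 0.1562 m and x of end_right in the frame of rack between -0.004 and 0.004 m and y of end_right in the frame of rack between -0.116 and -0.104 m and z of end_right in the frame of rack between 0.1438 and 0.1562 m and value of joint each of catch_left, catch_right below 0.0006 m and linear speed of rail below 0.01 m/s and distance of each of foil_box, sauce_jar, funnel, salt_bowl, pepper_mill, grill_brush, spatula from where it was at the start of the episode below 0.025 m); the robot touches nothing.
It fails at once if the tabs are rammed: more than 25 N on the rack before both ends are through their slots (contact force between rack and anything else above 25 N and x of any of end_left, end_right in the frame of rack below -0.0045 m).
It fails at once if the rack is struck or forced: more than 55 N of contact on it (contact force between rack and anything else above 55 N).
It fails at once if another thing on the counter is pushed more than 25 mm or knocked over (distance of any of foil_box, sauce_jar, funnel, salt_bowl, pepper_mill, grill_brush, spatula from where it was at the start of the episode above 0.025 m or angle between any of foil_box, sauce_jar, funnel, salt_bowl, pepper_mill, grill_brush, spatula's own z axis and vertical above 0.5 rad).
It also fails if it takes over 72 s, if anything falls off the work surface, if the arm or the gripper's body presses on something with over 40 N, if the wrist force passes 120 N, or if a joint passes its speed limit or range.

## Working session

There is one attempt and no reset: what is moved stays moved. The work goes in short steps, Python scripts to look and compute and a shell command to move; the robot and the scene stay as the last step left them, time stands still between calls to the robot, and variables do not carry over. Pictures are saved under pics/ and viewed, at most 10 in all, crops included, and the job is handed in when it is done.

```bash
mkdir -p pics; ls; python3 - <<'E'
from cell import telemetry, vision
import cv2,numpy as np
print(telemetry.observe())
for n in("scene","top"):
    p,d=vision.read_camera(n); cv2.imwrite(f"pics/{n}0.png",p[:,:,::-1]); np.savez(f"{n}0.npz",p=p,d=d)
    c=vision.get_calibration(n);print(n,c)
E
```

```text
pics
{'time': 0.0, 'qpos': array([-1.25599738e+00,  3.42739273e-01,  1.52502055e+00,  3.52203890e-07,
        1.27541160e+00, -1.46037087e-01]), 'qvel': array([-4.80094135e-04, -5.18809357e-05, -2.62709301e-04,  1.16041182e-03,
       -2.32643926e-04, -4.82051208e-04]), 'joint_efforts': array([ 1.56500249e-03, -4.31242347e+01, -2.44214505e+01,  7.17912731e-02,
        5.60877775e-02, -1.41909672e-04]), 'tool_pos': array([ 0.23342619, -0.47010133,  0.40403493]), 'tool_rot': array([-3.14003074e+00, -2.30073320e-04,  4.60835748e-01]), 'contact_force': array([ 0.33813441, -0.92275348, -0.59284543]), 'torque': array([ 0.03574514, -0.01015826,  0.04503083]), 'grip_force': 0.0, 'opening': 0.09155605058449898}
scene {'camera_matrix': array([[398.38958323,   0.        , 279.7783648 ],
       [  0.        , 398.38958323, 205.13112762],
       [  0.        ,   0.        ,   1.        ]]), 'rvec': array([ 1.15903492,  2.18931814, -1.11929143]), 'tvec': array([ 0.2970616 , -0.18142792,  1.89868654])}
top {'camera_matrix': array([[485.9750889 ,   0.        , 280.75797312],
       [  0.        , 485.9750889 , 208.77209734],
       [  0.        ,   0.        ,   1.        ]]), 'rvec': array([ 2.19039274, -2.18246998,  0.07596833]), 'tvec': array([0.06459994, 0.55567329, 1.53248283])}
```

View pics/scene0.png

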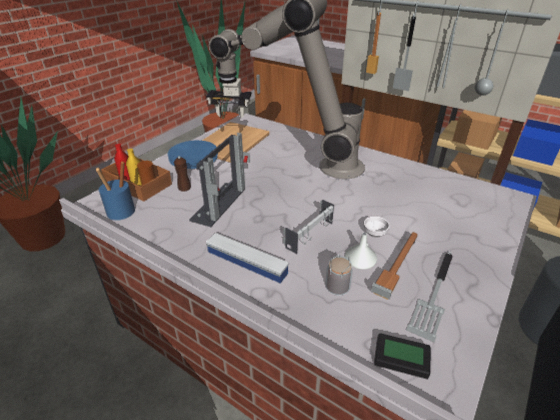

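View pics/top0.png

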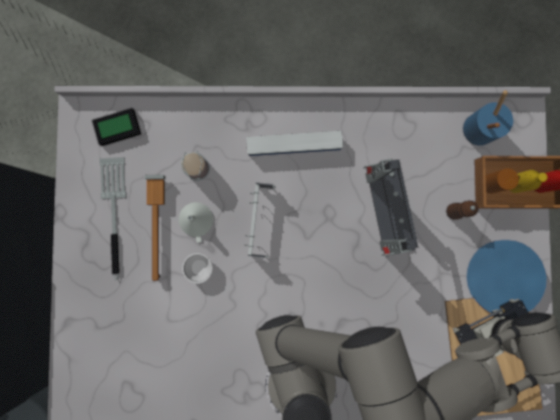

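The scene view shows the rail standing at (310,225) and the rack at (220,180). In the top view the rail bar is at about (255,220), its brackets are on the right, and the red catches are at (370,170) and (387,250). So the rack faces +y world and the rail already points roughly the right way. Next I measure both with depth.

```bash
cat > h.py <<'E'
import numpy as np,cv2
from cell import vision,telemetry
def cal(n):
    c=vision.get_calibration(n);return c["camera_matrix"],cv2.Rodrigues(c["rvec"])[0],c["tvec"]
def cloud(n,d):
    K,R,t=cal(n);v,u=np.mgrid[:d.shape[0],:d.shape[1]]
    P=np.stack([(u-K[0,2])/K[0,0]*d,(v-K[1,2])/K[1,1]*d,d],-1)
    return (P-t)@R
def ray(n,u,v,z):
    K,R,t=cal(n);r=R.T@np.array([(u-K[0,2])/K[0,0],(v-K[1,2])/K[1,1],1]);o=-R.T@t
    return o+r*(z-o[2])/r[2]
E
python3 - <<'E'
from h import *
np.set_printoptions(precision=4,suppress=True)
for n in("top","scene"):
    z=np.load(n+"0.npz");p=z["p"].astype(int);d=z["d"];W=cloud(n,d)
    hsv=cv2.cvtColor(z["p"],cv2.COLOR_RGB2HSV)
    red=(p[...,0]>110)&(p[...,1]<70)&(p[...,2]<70)&(W[...,2]>.03)&(d>0)&(np.abs(W[...,0]-.55)<.3)&(W[...,1]>-.35)&(W[...,1]<0.1)
    k,l,s,c=cv2.connectedComponentsWithStats(red.astype(np.uint8))
    for i in range(1,k):
        if s[i,4]>3:print(n,"red",c[i],s[i,4],W[l==i].mean(0))
    # stuff: rail region / rack region heights
    for nm,(u0,u1,v0,v1),h0,h1 in [("rail bar",(235,280,170,265),.06,.12),("rack top",(355,420,145,265),.2,.3)]:
        if n!="top":continue
        m=np.zeros(d.shape,bool);m[v0:v1,u0:u1]=1;m&=(W[...,2]>h0)&(W[...,2]<h1)
        P=W[m];print(nm,len(P),P.min(0),P.max(0))
        (cx,cy),(a,b),ang=cv2.minAreaRect((P[:,:2]*1000).astype(np.float32));print(cx,cy,a,b,ang)
z=np.load("top0.npz");p=z["p"]
a=cv2.resize(p[170:270,230:290],None,fx=6,fy=6,interpolation=2)
b=cv2.resize(p[150:260,355:425],None,fx=5.4545,fy=5.4545,interpolation=2)
print(a.shape,b.shape)
b=b[:600,:];cv2.imwrite("pics/crop.png",np.hstack([a,b])[:,:800,::-1])
E
```

```text
top red [385.8846 249.6538] 26 [ 0.4287 -0.2343  0.1733]
rail bar 360 [0.4041 0.0877 0.0602] [0.6327 0.166  0.0994]
518.8506469726562 128.3513946533203 61.930030822753906 225.25828552246094 84.79518127441406
rack top 927 [ 0.4239 -0.3004  0.2005] [ 0.6786 -0.2001  0.285 ]
552.5828857421875 -251.5689697265625 256.48614501953125 56.36826705932617 11.25547981262207
scene red [245.3125 158.6875] 16 [ 0.4298 -0.2347  0.1726]
(600, 360, 3) (600, 382, 3)
```

View pics/crop.png

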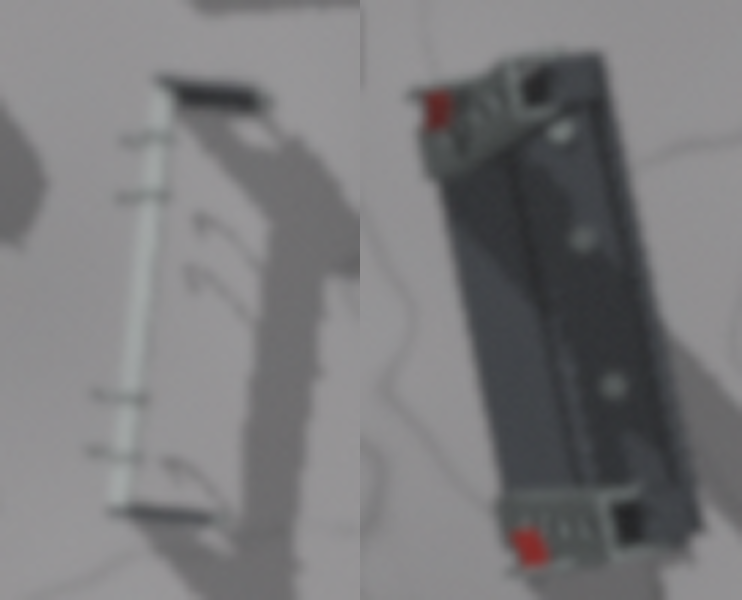

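```bash
python3 - <<'E'
from h import *
np.set_printoptions(precision=4,suppress=True)
for n in("top","scene"):
    K,R,t=cal(n);print(n,"cam at",-R.T@t)
    z=np.load(n+"0.npz");p=z["p"].astype(int);d=z["d"];W=cloud(n,d)
    lum=p.sum(-1)
    reg=(W[...,0]>.38)&(W[...,0]<.68)&(d>0)
    bar=reg&(W[...,1]>.07)&(W[...,1]<.2)&(W[...,2]>.076)&(W[...,2]<.1)
    P=W[bar]; 
    vx,vy,x0,y0=cv2.fitLine(P[:,:2].astype(np.float32),cv2.DIST_HUBER,0,1e-4,1e-4).ravel()
    s=np.sign(vx);vx*=s;vy*=s
    a=(P[:,:2]-[x0,y0])@[vx,vy];o=(P[:,:2]-[x0,y0])@[-vy,vx]
    print("bar",len(P),x0,y0,"dir",vx,vy,"ang",np.degrees(np.arctan2(vy,vx)),"along",np.percentile(a,[0,2,98,100]),"off",np.percentile(o,[2,98]),"z",np.median(P[:,2]))
    # front faces
    rk=reg&(W[...,1]>-.31)&(W[...,1]<-.15)
    D=np.array([np.cos(.196),np.sin(.196)]) # provisional along direction
    for nm,lo,hi in(("near",.40,.46),("far",.62,.68)):
        m=rk&(W[...,0]>lo)&(W[...,0]<hi)&(W[...,2]>.1)
        Q=W[m]
        print(nm,len(Q),"z hist",np.histogram(Q[:,2],np.arange(.1,.3,.02))[0], "top z",np.percentile(Q[:,2],[90,98,100]))
        T=Q[Q[:,2]>Q[:,2].max()-.012];print(" top pts",len(T),T.min(0),T.max(0),np.median(T,0))
E
python3 - <<'E'
import cv2,sys
sys.path.insert(0,'.')
p=cv2.imread('pics/scene0.png')
a=cv2.resize(p[130:228,185:255],None,fx=6,fy=6,interpolation=2)
cv2.imwrite('pics/crop2.png',a)
E
```

```text
top cam at [0.4483 0.067  1.5672]
bar 332 0.49869078 0.15183029 dir 0.99698323 -0.077617094 ang -4.4516096 along [-0.0909 -0.0895  0.1328  0.1348] off [-0.0463  0.0078] z 0.08710862653221987
near 423 z hist [ 11  13  19  51  48  32  41  55 145] top z [0.2717 0.2799 0.285 ]
 top pts 35 [ 0.4242 -0.2681  0.2732] [ 0.4585 -0.245   0.285 ] [ 0.4399 -0.2499  0.2784]
far 517 z hist [ 13  22  30  52  49  32  45 114 148] top z [0.2698 0.2801 0.2831]
 top pts 43 [ 0.6397 -0.2456  0.2713] [ 0.6725 -0.2018  0.2831] [ 0.6555 -0.2092  0.2777]
scene cam at [1.5214 0.6855 0.9704]
bar 306 0.4881879 0.15192492 dir 0.9949165 -0.10070351 ang -5.7796826 along [-0.0809 -0.0778  0.1472  0.1491] off [-0.0499  0.0082] z 0.08582717218357541
near 520 z hist [46 46 61 77 81 48 40 54 63] top z [0.2649 0.2774 0.2816]
 top pts 32 [ 0.4234 -0.2888  0.2697] [ 0.4596 -0.2463  0.2816] [ 0.4465 -0.2539  0.2758]
far 665 z hist [62 54 48 88 90 67 73 91 91] top z [0.2661 0.277  0.2802]
 top pts 53 [ 0.6399 -0.2458  0.2682] [ 0.6775 -0.203   0.2802] [ 0.6649 -0.2151  0.2729]
```

View pics/crop2.png

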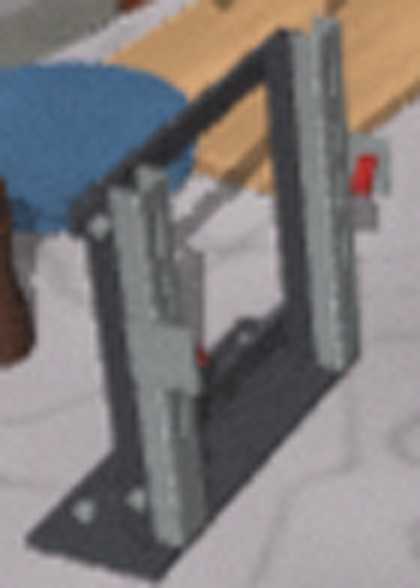

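The crop shows both upright tops, the red catch on the near upright at about (365,175), and slots facing right. The back frame's top bar is slightly below the upright tops. One more refinement, then I move.

```bash
python3 - <<'E'
from h import *
np.set_printoptions(precision=4,suppress=True)
for n in("top","scene"):
    z=np.load(n+"0.npz");p=z["p"].astype(int);d=z["d"];W=cloud(n,d)
    bar=(W[...,0]>.44)&(W[...,0]<.59)&(W[...,1]>.12)&(W[...,1]<.19)&(W[...,2]>.07)&(W[...,2]<.1)&(p.min(-1)>110)
    P=W[bar]
    vx,vy,x0,y0=cv2.fitLine(P[:,:2].astype(np.float32),cv2.DIST_HUBER,0,1e-4,1e-4).ravel();s=np.sign(vx);vx*=s;vy*=s
    print(n,"bar",len(P),np.degrees(np.arctan2(vy,vx)),"y at x=.52:",y0+(.52-x0)*vy/vx,"z",np.percentile(P[:,2],[10,50,90]))
    al=(W[...,:2]-[x0,y0])@[vx,vy]; off=(W[...,:2]-[x0,y0])@[vy,-vx]
    m=(off>.003)&(off<.05)&(W[...,2]>.05)&(W[...,2]<.1)&(np.abs(al)<.2)
    for sgn in(-1,1):
        Q=W[m&(sgn*al>0)];a=(Q[:,:2]-[x0,y0])@[vx,vy];o=(Q[:,:2]-[x0,y0])@[vy,-vx]
        i=np.median(a);print("  bracket",len(Q),"along",np.percentile(a,[5,50,95]),"->xy",[x0+vx*i,y0+vy*i],"offmax",np.percentile(o,95))
    # rack
    F=[]
    ang=np.radians(10.9)
    D=np.array([np.cos(ang),np.sin(ang)]);N=np.array([np.sin(ang),-np.cos(ang)]) # N = rack +x
    rk=(W[...,0]>.38)&(W[...,0]<.7)&(W[...,1]>-.32)&(W[...,1]<-.15)&(d>0)
    Q=W[rk&(W[...,2]>.195)];a=Q[:,:2]@D;x=Q[:,:2]@N
    print(" along ext",np.percentile(a,[0,1,50,99,100]))
    mid=(np.percentile(a,1)+np.percentile(a,99))/2
    for sg in(-1,1):
        s=(np.abs(a-mid-sg*.110)<.02)
        print("  upright",sg,"front x",np.percentile(x[s],[0,3,10]),"hist",np.histogram(x[s]-x[s].min(),np.arange(0,.06,.004))[0])
        f=s&(x<x[s].min()+.008)
        F.append(np.median(Q[f],0));print("   face med",F[-1],"along ext",np.percentile(a[s],[1,99])-mid)
    b=np.abs(a-mid)<.085;print("  frame top z",np.percentile(Q[b,2],[50,90,99]) if b.any() else None, "x rel",np.percentile(x[b],[5,95])-x.min())
    df=F[1]-F[0];print("  face line ang",np.degrees(np.arctan2(df[1],df[0])))
    K,R,t=cal(n);u=d*0
    
E
```

```text
top bar 189 -5.682201 y at x=.52: 0.1513037 z [0.0808 0.0858 0.0902]
  bracket 65 along [-0.1042 -0.098  -0.0125] ->xy [np.float64(0.41608976532613834), np.float64(0.1616427111934204)] offmax 0.04240044915633872
  bracket 84 along [0.0133 0.1142 0.1184] ->xy [np.float64(0.627272063218683), np.float64(0.14063016913914284)] offmax 0.04409680662657701
 along ext [0.3649 0.3688 0.4984 0.6223 0.625 ]
  upright -1 front x [0.2987 0.3248 0.3255] hist [ 1  1  0  1  1  0 70 23  6  5  5 28 45 18]
   face med [ 0.4169 -0.2266  0.1965] along ext [-0.1285 -0.0919]
  upright 1 front x [0.3044 0.3229 0.3238] hist [ 2  1  2  1 53 39  8 11 12 19 44 18 19 19]
   face med [ 0.672  -0.1842  0.1955] along ext [0.0922 0.1285]
  frame top z [0.2564 0.2606 0.2634] x rel [0.071  0.0792]
  face line ang 9.441173259846487
scene bar 163 -6.575314 y at x=.52: 0.1524282 z [0.0728 0.0842 0.0886]
  bracket 102 along [-0.1034 -0.0982 -0.0168] ->xy [np.float64(0.41579859141645614), np.float64(0.16443921217877314)] offmax 0.04811269301029799
  bracket 135 along [0.0382 0.1201 0.1231] ->xy [np.float64(0.6326974807268526), np.float64(0.1394378509457118)] offmax 0.046261894764372306
 along ext [0.363  0.3706 0.5193 0.6255 0.6285]
  upright -1 front x [0.325  0.3264 0.3277] hist [52 37 21 17 20 19  8 17 17 13 23 15 10  3]
   face med [ 0.4478 -0.2494  0.2454] along ext [-0.1274 -0.0929]
  upright 1 front x [0.3068 0.3247 0.326 ] hist [ 2  0  0  1 50 75 20 23 26 18 11 19 24 17]
   face med [ 0.6735 -0.1845  0.1952] along ext [0.0908 0.1279]
  frame top z [0.2535 0.2594 0.2624] x rel [0.0713 0.081 ]
  face line ang 16.0310203935412
```

```bash
cat >> h.py <<'E'
RAIL=np.array([.5225,.1515]);RAILYAW=np.radians(-6.1)   # bar middle
RANG=np.radians(11.3);RACK=np.array([.5497,-.2261])
def rk(x,y,z=0):  # rack -> world (m)
    return np.array([*(RACK+x*np.array([np.sin(RANG),-np.cos(RANG)])+y*np.array([np.cos(RANG),np.sin(RANG)])),z])
def go(xyz,yaw):
    s=telemetry.observe();R=cv2.Rodrigues(np.zeros(3))[0]
    from scipy.spatial.transform import Rotation as Ro
    d=Ro.from_euler('xyz',s["tool_rot"]).as_matrix().T@(np.array(xyz)-s["tool_pos"])
    r=(s["tool_rot"][2]-yaw+np.pi)%(2*np.pi)-np.pi
    print("t",round(s["time"],2),"pos",s["tool_pos"].round(4),"rot",s["tool_rot"].round(4),"F",s["contact_force"].round(2),"T",s["torque"].round(3),"open",round(s["opening"],4),"grip",round(s["grip_force"],1));print("shift mm",(d*1000).round(1),"roll",round(r,3))
E
python3 -m crank '[[1,0,0,-96,0],[1,0,0,-96,0],[1,0,0,-96,0],[1,535,-428,-96,0.567],[1,535,-428,-96,0.567],[1,535,-428,-96,0.567],[1,535,-428,-96,0.567],[1,535,-428,-96,0.567],[1,535,-428,-96,0.567],[1,535,-428,-96,0.567],[1,535,-428,-96,0.567],[1,535,-428,-96,0.567]]' 20
python3 -c "
from h import *
go([*RAIL,.36],RAILYAW)"
```

```text
time: 1.1
tool_pos: [0.3886, -0.1355, 0.5007]
tool_rot: [3.142, 0.0, -0.107]
contact_force: [1.0, -0.4, -0.1]
opening: 0.0921
grip_force: 0.0
t 1.1 pos [ 0.3886 -0.1355  0.5007] rot [ 3.1416e+00  1.0000e-04 -1.0670e-01] F [ 0.96 -0.38 -0.1 ] T [ 0.019 -0.042  0.003] open 0.0921 grip 0.0
shift mm [ 102.6 -299.6  140.6] roll -0.0
```

```bash
python3 -m crank '[[0.3,103,-300,0,0],[0.3,103,-300,0,0],[0.3,103,-300,0,0],[0.3,103,-300,0,0],[0.3,103,-300,0,0],[0.3,103,-300,0,0],[0.3,103,-300,0,0],[0.3,103,-300,0,0],[0.3,103,-300,140,0],[0.3,103,-300,140,0],[0.3,103,-300,140,0],[0.3,103,-300,140,0]]'
python3 - <<'E'
from h import *
go([*RAIL,.235],RAILYAW)
p,d=vision.read_camera("top");a=cv2.resize(p[150:290,200:320],None,fx=4,fy=4,interpolation=2)
q,e=vision.read_camera("scene");b=cv2.resize(q[160:270,260:360],None,fx=4,fy=4,interpolation=2)
c=np.zeros((560,800,3),np.uint8)
b=b[:,:320] if 0 else cv2.resize(b,(320,352));c[:560,:480]=a;c[:352,480:]=b
cv2.imwrite("pics/g1.png",c[:,:,::-1])
E
```

```text
time: 2.1
tool_pos: [0.5209, 0.15, 0.3545]
tool_rot: [3.139, 0.01, -0.106]
contact_force: [-0.2, -0.6, -0.7]
opening: 0.0593
grip_force: 0.0
t 2.1 pos [0.5209 0.15   0.3545] rot [ 3.139   0.0098 -0.1056] F [-0.19 -0.6  -0.7 ] T [ 0.051  0.042 -0.02 ] open 0.0593 grip 0.0
shift mm [  2.6  -2.  119.5] roll 0.001
```

View pics/g1.png

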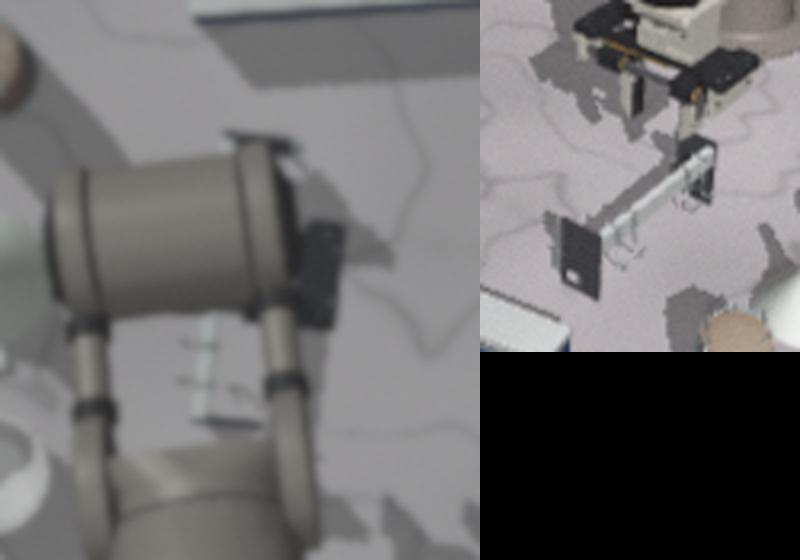

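The fingers straddle the middle of the bar (scene crop, around (660,150)). Next I go down and grip.

```bash
python3 -m crank '[[0.3,0,0,60,0],[0.3,0,0,95,0],[0.3,0,0,118,0],[0.3,0,0,123,0],[0.3,0,0,123,0],[-1,0,0,123,0],[-1,0,0,123,0],[-1,0,0,123,0],[-1,0,0,123,0],[-1,0,0,123,0],[-1,0,0,123,0],[-1,0,0,123,0]]' 40
python3 -c "
from h import *
go([*RAIL,.238],RAILYAW)"
```

```text
time: 3.2
tool_pos: [0.5227, 0.1499, 0.2381]
tool_rot: [-3.142, -0.001, -0.106]
contact_force: [1.2, 0.7, 0.8]
opening: 0.0177
grip_force: 0.0
t 3.2 pos [0.5227 0.1499 0.2381] rot [-3.1415e+00 -5.0000e-04 -1.0620e-01] F [1.21 0.68 0.81] T [0.09  0.026 0.039] open 0.0177 grip 0.0
shift mm [-0.3 -1.5  0.1] roll 0.0
```

```bash
python3 -m crank '[[-1,0,0,0,0],[-1,0,0,0,0],[-1,0,0,0,0],[-1,0,0,0,0],[-1,0,0,-10,0],[-1,0,0,-30,0],[-1,0,0,-60,0],[-1,0,0,-95,0],[-1,0,0,-130,0],[-1,0,0,-150,0],[-1,0,0,-160,0],[-1,0,0,-160,0]]'
python3 - <<'E'
from h import *
go([*rk(-.047-.05,0,.36+.04)[:2],.4],RANG)
E
```

```text
time: 4.2
tool_pos: [0.5227, 0.1499, 0.4]
tool_rot: [-3.141, -0.004, -0.106]
contact_force: [0.3, 0.5, -4.5]
opening: 0.0099
grip_force: 40.0
t 4.2 pos [0.5227 0.1499 0.4   ] rot [-3.1408 -0.004  -0.1062] F [ 0.32  0.5  -4.49] T [ 0.113 -0.048 -0.057] open 0.0099 grip 40.0
shift mm [ 37.7 278.4  -0. ] roll -0.303
```

```bash
python3 -m crank '[[-1,5,40,-4,-0.05],[-1,11,80,-8,-0.1],[-1,16,120,-12,-0.16],[-1,22,160,-13,-0.2],[-1,27,200,-13,-0.25],[-1,32,235,-13,-0.303],[-1,36,262,-13,-0.303],[-1,38,278,-13,-0.303],[-1,38,278,-13,-0.303],[-1,38,278,-13,-0.303],[-1,38,278,-13,-0.303],[-1,38,278,-13,-0.303]]'
python3 - <<'E'
from h import *
go([*rk(-.097,0)[:2],.413],RANG)
p,d=vision.read_camera("top");q,e=vision.read_camera("scene");np.savez("k1.npz",tp=p,td=d,sp=q,sd=e)
a=cv2.resize(p[150:270,325:425],None,fx=4,fy=4,interpolation=2)
b=cv2.resize(q[120:230,185:275],None,fx=4.44,fy=4.44,interpolation=2)
c=np.zeros((490,800,3),np.uint8);c[:480,:400]=a;c[:b.shape[0],400:400+b.shape[1]]=b[:490,:400]
cv2.imwrite("pics/k1.png",c[:,:,::-1])
E
```

```text
time: 5.2
tool_pos: [0.5309, -0.1295, 0.4099]
tool_rot: [-3.14, 0.001, 0.198]
contact_force: [0.1, 1.1, -3.6]
opening: 0.0095
grip_force: 40.0
t 5.2 pos [ 0.5309 -0.1295  0.4099] rot [-3.1404e+00  1.5000e-03  1.9800e-01] F [ 0.11  1.12 -3.61] T [0.059 0.061 0.004] open 0.0095 grip 40.0
shift mm [-0.5  1.4 -3.1] roll 0.001
```

View pics/k1.png

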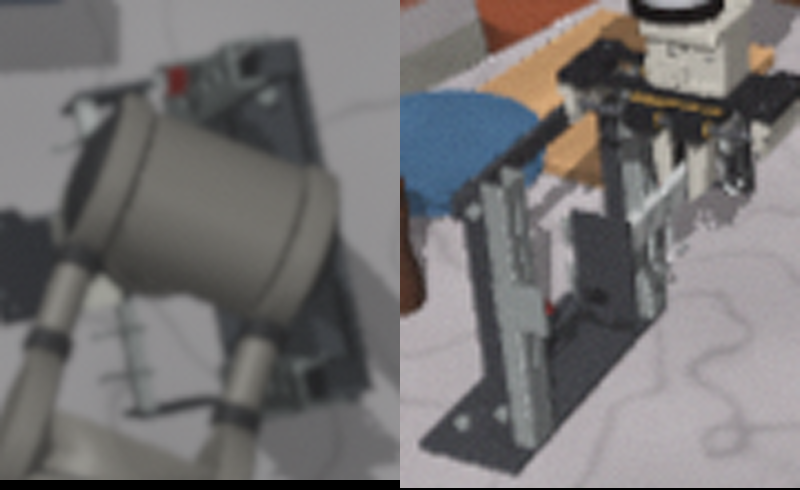

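The far bracket plate hangs clear in front of its upright, and both bracket top edges show in the top view at (95,100) and (170,408). I compare the brackets' y with the uprights' y.

```bash
python3 - <<'E'
from h import *
np.set_printoptions(precision=1,suppress=True)
z=np.load("k1.npz");N=np.array([np.sin(RANG),-np.cos(RANG)]);D=np.array([np.cos(RANG),np.sin(RANG)])
for n,pk,dk in(("top","tp","td"),("scene","sp","sd")):
    for src in("now","t0"):
        if src=="now":d=z[dk]
        else:d=np.load(n+"0.npz")["d"]
        W=cloud(n,d);x=(W[...,:2]-RACK)@N*1000;y=(W[...,:2]-RACK)@D*1000;h=W[...,2]*1000
        if src=="now":
            for s in(-1,1):
                m=(d>0)&(abs(y-s*110)<16)&(x>-108)&(x<-46)&(h>175)&(h<285)
                print(n,"bracket",s,m.sum(),"y",np.percentile(y[m],[5,25,50,75,95]),"x",np.percentile(x[m],[2,50,98]),"h",np.percentile(h[m],[2,50,98]))
                t=m&(h>np.percentile(h[m],98)-8)
                if t.sum()>6:
                    l=np.polyfit(x[t],y[t],1);print("   top edge n",t.sum(),"y at x=-75",np.polyval(l,-75),"slope deg",np.degrees(np.arctan(l[0])),"x",np.percentile(x[t],[5,95]))
        else:
            for s in(-1,1):
                m=(d>0)&(abs(y-s*110)<26)&(x>-6)&(x<40)&(h>190)&(h<285)
                print(n,"upright",s,m.sum(),"y",np.percentile(y[m],[1,3,50,97,99]),"x lo",np.percentile(x[m],[1,5,20]))
E
```

```text
top bracket -1 96 y [-113.6 -111.3 -109.2 -106.5  -96.9] x [-104.1  -92.3  -55.7] h [180.3 258.5 268.8]
   top edge n 40 y at x=-75 -110.87225778615026 slope deg -3.875262314839834 x [-102.6  -55.7]
top bracket 1 116 y [ 97.8 105.7 106.2 108.  110.5] x [-104.5  -83.   -47.2] h [178.6 256.9 269.1]
   top edge n 38 y at x=-75 107.92003963184544 slope deg 2.597133880775464 x [-102.   -56.1]
top upright -1 258 y [-131.8 -129.9 -112.4  -96.3  -96.3] x lo [-2.5 -1.8 -0.6]
top upright 1 266 y [ 91.3  91.5 107.4 123.6 126. ] x lo [-2.6 -1.9 -0.9]
scene bracket -1 57 y [-113.  -109.6 -108.1 -106.5 -101.3] x [-102.6  -91.1  -76.4] h [175.9 200.4 245.8]
scene bracket 1 297 y [105.6 108.9 110.7 112.  113.5] x [-102.4  -79.1  -49. ] h [176.4 227.8 265.3]
   top edge n 41 y at x=-75 109.18919590337688 slope deg 4.1355868136485086 x [-101.4  -52.1]
scene upright -1 256 y [-131.2 -129.7 -100.1  -92.8  -91.5] x lo [-1.6 -0.2  2. ]
scene upright 1 316 y [ 91.1  92.6 120.  128.1 128.9] x lo [-2.2 -0.1  1.9]
```

```bash
python3 -m crank '[[-1,-1.3,12,0,0],[-1,-1.3,24,0,0],[-1,-1.3,32,0,0],[-1,-1.3,37,0,0],[-1,-1.3,37,0,0],[-1,-1.3,37,0,0],[-1,-1.3,37,0,0],[-1,-1.3,37,0,0]]'
python3 - <<'E'
from h import *
go([*rk(-.060,-.0013)[:2],.413],RANG)
E
```

```text
time: 5.97
tool_pos: [0.5369, -0.1668, 0.4108]
tool_rot: [-3.141, 0.0, 0.197]
contact_force: [0.1, 0.4, -4.3]
opening: 0.0097
grip_force: 40.0
t 5.97 pos [ 0.5369 -0.1668  0.4108] rot [-3.1414e+00  1.0000e-04  1.9700e-01] F [ 0.08  0.41 -4.29] T [ 0.08   0.008 -0.05 ] open 0.0097 grip 40.0
shift mm [-0.3  0.7 -2.2] roll -0.0
```

```bash
python3 -m crank '[[-1,0,0,-3,0],[-1,0,0,-3,0],[-1,0,1,-3,0],[-1,0,2,-3,0],[-1,0,3,-3,0],[-1,0,3.5,-3,0],[-1,0,4,-3,0],[-1,0,4.5,-3,0],[-1,0,5,-3,0],[-1,0,5,-3,0],[-1,0,5,-3,0],[-1,0,5,-3,0]]'
python3 - <<'E'
from h import *
go([*rk(-.050,-.0013)[:2],.413],RANG)
E
```

```text
time: 6.97
tool_pos: [0.5378, -0.1715, 0.4137]
tool_rot: [-3.141, 0.0, 0.197]
contact_force: [-1.7, 4.3, -3.3]
opening: 0.0098
grip_force: 40.0
t 6.97 pos [ 0.5378 -0.1715  0.4137] rot [-3.1406e+00  3.0000e-04  1.9710e-01] F [-1.7  4.3 -3.3] T [ 0.863  0.112 -0.018] open 0.0098 grip 40.0
shift mm [-0.4  5.8  0.7] roll -0.0
```

```bash
for i in 1; do python3 -m crank '[[-1,0,0.5,0.5,0],[-1,0,0.5,1,0],[-1,0,0.5,1.5,0],[-1,0,0.5,2,0],[-1,0,0.5,2,0],[-1,0,0.5,2,0]]'; done
python3 -c "
from h import *
go([*rk(-.050,-.0013)[:2],.413],RANG)"
python3 -m crank '[[-1,0,0,0.5,0],[-1,0,0,1,0],[-1,0,0,1.5,0],[-1,0,0,2,0],[-1,0,0,2,0],[-1,0,0,2,0]]'
python3 -c "
from h import *
go([*rk(-.050,-.0013)[:2],.413],RANG)"
```

```text
time: 7.47
tool_pos: [0.538, -0.1727, 0.4117]
tool_rot: [3.141, 0.0, 0.197]
contact_force: [-1.0, -0.4, -4.1]
opening: 0.0099
grip_force: 40.0
t 7.47 pos [ 0.538  -0.1727  0.4117] rot [3.1411 0.     0.1966] F [-0.97 -0.38 -4.12] T [ 0.097  0.05  -0.006] open 0.0099 grip 40.0
shift mm [-0.3  4.6 -1.3] roll -0.001
time: 7.97
tool_pos: [0.538, -0.1725, 0.4099]
tool_rot: [3.141, -0.0, 0.197]
contact_force: [0.2, -0.5, -4.0]
opening: 0.0098
grip_force: 40.0
t 7.97 pos [ 0.538  -0.1725  0.4099] rot [ 3.1413e+00 -1.0000e-04  1.9680e-01] F [ 0.22 -0.54 -3.98] T [-0.009  0.076 -0.095] open 0.0098 grip 40.0
shift mm [-0.3  4.9 -3.1] roll -0.0
```

```bash
python3 -m crank '[[-1,0,1,-0.8,0],[-1,0,1.5,-0.8,0],[-1,0,2,-0.8,0],[-1,0,2.5,-0.8,0],[-1,0,3,-0.8,0],[-1,0,3,-0.8,0]]'
python3 -c "
from h import *
go([*rk(-.047,-.0013)[:2],.413],RANG)"
```

```text
time: 8.47
tool_pos: [0.5386, -0.1755, 0.4105]
tool_rot: [3.142, 0.0, 0.197]
contact_force: [-0.1, -0.1, -4.9]
opening: 0.0096
grip_force: 40.0
t 8.47 pos [ 0.5386 -0.1755  0.4105] rot [3.1415e+00 1.0000e-04 1.9670e-01] F [-0.08 -0.08 -4.89] T [ 0.062  0.07  -0.031] open 0.0096 grip 40.0
shift mm [-0.3  4.8 -2.5] roll -0.0
```

```bash
python3 -m crank '[[-1,0,0.5,0,0],[-1,0,1,0,0],[-1,0,1.5,0,0],[-1,0,2,0,0],[-1,0,2.5,0,0],[-1,0,3,0,0],[-1,0,3.5,0,0],[-1,0,4,0,0],[-1,0,4,0,0],[-1,0,4,0,0]]'
python3 -c "
from h import *
go([*rk(-.047,-.0013)[:2],.413],RANG)"
```

```text
time: 9.3
tool_pos: [0.5394, -0.1793, 0.4105]
tool_rot: [-3.142, 0.0, 0.197]
contact_force: [-0.6, 0.7, -4.7]
opening: 0.0097
grip_force: 40.0
t 9.3 pos [ 0.5394 -0.1793  0.4105] rot [-3.1415  0.      0.1968] F [-0.57  0.7  -4.7 ] T [0.086 0.041 0.   ] open 0.0097 grip 40.0
shift mm [-0.3  0.9 -2.5] roll -0.0
```

```bash
python3 -m crank '[[-1,0,0.5,0,0],[-1,0,1,0,0],[-1,0,1,0,0],[-1,0,1,0,0]]'
python3 -c "
from h import *
go([*rk(-.047,-.0013)[:2],.413],RANG)"
```

```text
time: 9.63
tool_pos: [0.5395, -0.1797, 0.4105]
tool_rot: [-3.14, 0.0, 0.197]
contact_force: [-0.6, 5.4, -3.3]
opening: 0.0097
grip_force: 40.0
t 9.63 pos [ 0.5395 -0.1797  0.4105] rot [-3.1399e+00  3.0000e-04  1.9730e-01] F [-0.58  5.35 -3.27] T [0.767 0.106 0.028] open 0.0097 grip 40.0
shift mm [-0.4  0.5 -2.5] roll 0.0
```

```bash
python3 -m crank '[[-1,0,-0.7,0.5,0],[-1,0,-0.7,1,0],[-1,0,-0.7,1.5,0],[-1,0,-0.7,2,0],[-1,0,-0.7,2.5,0],[-1,0,-0.7,2.5,0]]'
python3 -c "
from h import *
go([*rk(-.047,-.0013)[:2],.413],RANG)"
python3 -m crank '[[-1,0,0,0.5,0],[-1,0,0,1,0],[-1,0,0,1.5,0],[-1,0,0,1.5,0]]'
python3 -c "
from h import *
go([*rk(-.047,-.0013)[:2],.413],RANG)"
```

```text
time: 10.13
tool_pos: [0.5395, -0.1794, 0.4081]
tool_rot: [-3.141, -0.0, 0.197]
contact_force: [-1.2, 5.2, -0.6]
opening: 0.0097
grip_force: 40.0
t 10.13 pos [ 0.5395 -0.1794  0.4081] rot [-3.1413e+00 -4.0000e-04  1.9690e-01] F [-1.19  5.25 -0.64] T [ 0.782  0.105 -0.006] open 0.0097 grip 40.0
shift mm [-0.4  0.8 -4.9] roll -0.0
time: 10.47
tool_pos: [0.5395, -0.1794, 0.4068]
tool_rot: [-3.141, -0.001, 0.197]
contact_force: [0.6, 5.1, -0.7]
opening: 0.0097
grip_force: 40.0
t 10.47 pos [ 0.5395 -0.1794  0.4068] rot [-3.1415e+00 -5.0000e-04  1.9700e-01] F [ 0.58  5.14 -0.69] T [ 0.793  0.161 -0.064] open 0.0097 grip 40.0
shift mm [-0.4  0.8 -6.2] roll -0.0
```

```bash
python3 -m crank '[[-1,0,-0.6,0,0],[-1,0,-0.6,0.5,0],[-1,0,-0.6,1,0],[-1,0,-0.6,1,0]]'
python3 -c "
from h import *
go([*rk(-.047,-.0013)[:2],.413],RANG)"
python3 -m crank '[[-1,0,0,0.5,0],[-1,0,0,1,0],[-1,0,0,1.5,0],[-1,0,0,1.5,0]]'
python3 -c "
from h import *
go([*rk(-.047,-.0013)[:2],.413],RANG)"
```

```text
time: 10.8
tool_pos: [0.5394, -0.1792, 0.406]
tool_rot: [3.141, -0.001, 0.197]
contact_force: [-0.2, 4.0, 1.9]
opening: 0.0094
grip_force: 40.0
t 10.8 pos [ 0.5394 -0.1792  0.406 ] rot [ 3.1406e+00 -1.1000e-03  1.9670e-01] F [-0.15  3.98  1.91] T [0.41  0.067 0.009] open 0.0094 grip 40.0
shift mm [-0.4  1.  -7. ] roll -0.001
time: 11.13
tool_pos: [0.5394, -0.1791, 0.4051]
tool_rot: [3.14, -0.002, 0.197]
contact_force: [-0.0, 4.4, 5.4]
opening: 0.0098
grip_force: 40.0
t 11.13 pos [ 0.5394 -0.1791  0.4051] rot [ 3.1402e+00 -1.6000e-03  1.9680e-01] F [-0.02  4.4   5.42] T [ 0.472  0.206 -0.002] open 0.0098 grip 40.0
shift mm [-0.4  1.1 -7.9] roll -0.0
```

```bash
python3 -m crank '[[-1,0,-0.3,-1.2,0],[-1,0,-0.3,-1.2,0],[-1,0,-0.3,-1.2,0],[-0.2,0,-0.3,-1.2,0],[-0.2,0,-0.3,-1.2,0],[-0.2,0,-0.3,-1.2,0],[-0.2,0,-0.3,-1.2,0],[-0.2,0,-0.3,-1.2,0],[-0.2,0,-0.3,-15,0],[-0.2,0,-0.3,-35,0],[-0.2,0,-0.3,-60,0],[-0.2,0,-0.3,-80,0]]'
python3 - <<'E'
from h import *
go([*rk(-.012,.110-.0013)[:2],.52],RANG+np.pi/2)
print(telemetry.observe()["qpos"].round(3))
q,e=vision.read_camera("scene");np.savez("r1.npz",q=q,e=e)
b=cv2.resize(q[120:230,175:275],None,fx=5,fy=5,interpolation=2)
cv2.imwrite("pics/r1.png",b[:,:,::-1])
E
```

```text
time: 12.13
tool_pos: [0.5392, -0.1787, 0.4856]
tool_rot: [3.141, -0.0, 0.197]
contact_force: [-0.2, -0.4, 0.7]
opening: 0.0364
grip_force: 0.0
t 12.13 pos [ 0.5392 -0.1787  0.4856] rot [ 3.141e+00 -5.000e-04  1.968e-01] F [-0.22 -0.36  0.69] T [ 0.003 -0.061 -0.004] open 0.0364 grip 0.0
shift mm [109.8  36.5 -34.4] roll -1.571
[-0.455  0.377  1.25  -0.     1.513  0.919]
```

View pics/r1.png

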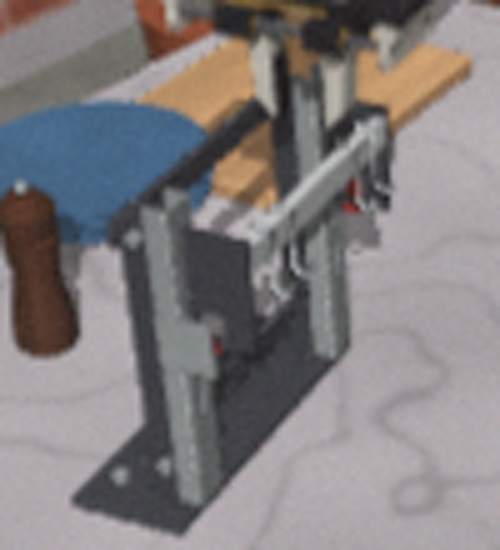

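The rail hangs in the slots, resting on both catches (red at (217,345) and (350,195)). Now I rotate, close the fingers and go above the left bracket.

```bash
python3 -m crank '[[-1,0,0,-34,-0.12],[-1,30,10,-34,-0.25],[-1,60,20,-34,-0.37],[-1,90,30,-34,-0.5],[-1,110,34,-34,-0.62],[-1,110,34,-34,-0.75],[-1,110,34,-34,-0.87],[-1,110,34,-34,-1.0],[-1,110,34,-34,-1.12],[-1,110,34,-34,-1.25],[-1,110,34,-34,-1.37],[-1,110,34,-34,-1.5]]'
python3 -m crank '[[-1,0,0,0,-0.071],[-1,0,0,0,-0.071],[-1,0,0,40,-0.071],[-1,0,0,66,-0.071],[-1,0,0,70,-0.071],[-1,0,0,70,-0.071],[-1,0,0,70,-0.071]]'
python3 - <<'E'
from h import *
go([*rk(-.014,.110-.0013)[:2],.437],RANG+np.pi/2)
E
```

```text
time: 13.18
tool_pos: [0.6539, -0.1906, 0.5177]
tool_rot: [-3.141, -0.0, 1.698]
contact_force: [-0.5, -0.6, 0.6]
opening: 0.0004
grip_force: 0.0
time: 13.77
tool_pos: [0.654, -0.1907, 0.4496]
tool_rot: [3.14, 0.001, 1.762]
contact_force: [-0.0, -0.9, 1.1]
opening: 0.0008
grip_force: 0.0
t 13.77 pos [ 0.654  -0.1907  0.4496] rot [3.1400e+00 1.1000e-03 1.7617e+00] F [-0.02 -0.88  1.1 ] T [-0.    -0.136 -0.005] open 0.0008 grip 0.0
shift mm [-0.3 -0.5 12.6] roll -0.006
```

```bash
python3 -m crank '[[-1,0,0,4,0],[-1,0,0,8,0],[-1,0,0,10,0],[-1,0,0,11,0],[-1,0,0,12,0],[-1,0,0,13,0],[-1,0,0,13,0]]'
python3 -m crank '[[-1,0,0,1,0],[-1,0,0,2,0],[-1,0,0,2,0]]'
python3 -m crank '[[-1,0,0,1,0],[-1,0,0,2,0],[-1,0,0,2,0]]'
```

```text
time: 14.35
tool_pos: [0.6538, -0.1906, 0.4358]
tool_rot: [3.14, 0.001, 1.763]
contact_force: [0.8, -0.4, 2.9]
opening: 0.0004
grip_force: 1.8
time: 14.6
tool_pos: [0.6538, -0.1906, 0.4349]
tool_rot: [3.139, 0.002, 1.763]
contact_force: [1.2, 0.3, 6.1]
opening: 0.0005
grip_force: 2.3
time: 14.85
tool_pos: [0.6537, -0.1906, 0.43]
tool_rot: [-3.14, -0.001, 1.763]
contact_force: [0.3, -0.6, -0.3]
opening: 0.0004
grip_force: 0.1
```

```bash
python3 -m crank '[[-1,0,0,1,0],[-1,0,0,2,0],[-1,0,0,2,0]]'
python3 -m crank '[[-1,0,0,1,0],[-1,0,0,2,0],[-1,0,0,2,0]]'
python3 -c "
from h import *
go([*rk(-.014,.110-.0013)[:2],.437],RANG+np.pi/2)
p,d=vision.read_camera('scene');b=cv2.resize(p[120:230,175:275],None,fx=5,fy=5,interpolation=2)
cv2.imwrite('pics/r2.png',b[:,:,::-1])"
```

```text
time: 15.1
tool_pos: [0.6538, -0.1906, 0.4285]
tool_rot: [-3.141, -0.0, 1.763]
contact_force: [0.2, 0.8, -0.4]
opening: 0.0005
grip_force: 0.0
time: 15.35
tool_pos: [0.6537, -0.1906, 0.4267]
tool_rot: [-3.141, -0.0, 1.763]
contact_force: [-0.5, 0.1, 0.0]
opening: 0.0007
grip_force: 0.0
t 15.35 pos [ 0.6537 -0.1906  0.4267] rot [-3.1411e+00 -2.0000e-04  1.7628e+00] F [-0.52  0.08  0.02] T [ 0.009 -0.101  0.007] open 0.0007 grip 0.0
shift mm [ -0.4  -0.3 -10.3] roll -0.005
```

View pics/r2.png

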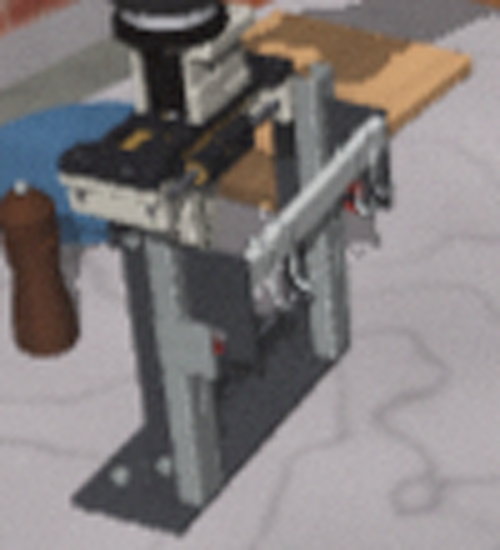

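The left bracket is visibly lower than before and the rail still sits in its slots. I keep pressing.

```bash
python3 -m crank '[[-1,0,0,1,0],[-1,0,0,2,0],[-1,0,0,2,0]]'
python3 -m crank '[[-1,0,0,1,0],[-1,0,0,2,0],[-1,0,0,2,0]]'
python3 -m crank '[[-1,0,0,1,0],[-1,0,0,1.5,0],[-1,0,0,1.5,0]]'
```

```text
time: 15.65
tool_pos: [0.6538, -0.1906, 0.425]
tool_rot: [-3.142, 0.0, 1.763]
contact_force: [0.2, -0.3, 1.1]
opening: 0.0007
grip_force: 0.2
time: 15.9
tool_pos: [0.6536, -0.1906, 0.4241]
tool_rot: [3.14, 0.001, 1.763]
contact_force: [-0.6, -0.1, 4.4]
opening: 0.0005
grip_force: 2.2
time: 16.15
tool_pos: [0.6535, -0.1904, 0.4239]
tool_rot: [3.139, 0.002, 1.763]
contact_force: [-3.2, 0.6, 8.8]
opening: 0.0007
grip_force: 4.8
```

```bash
python3 -m crank '[[-1,0,0,1,0],[-1,0,0,2,0],[-1,0,0,3,0],[-1,0,0,3,0]]'
python3 -m crank '[[-1,0,0,1,0],[-1,0,0,2,0],[-1,0,0,2,0]]'
```

```text
time: 16.48
tool_pos: [0.6532, -0.1903, 0.4235]
tool_rot: [3.137, 0.003, 1.763]
contact_force: [-6.2, 2.6, 19.1]
opening: 0.0005
grip_force: 9.7
time: 16.73
tool_pos: [0.6529, -0.1901, 0.4232]
tool_rot: [3.135, 0.005, 1.763]
contact_force: [-8.4, 2.7, 25.7]
opening: 0.0003
grip_force: 13.0
```

```bash
python3 -m crank '[[-1,0,0,-15,0],[-1,0,0,-45,0],[-1,0,-40,-50,0],[-1,0,-80,-50,0],[-1,0,-120,-50,0],[-1,0,-160,-50,0],[-1,0,-200,-50,0],[-1,0,-220,-45,0],[-1,0,-220,-30,0],[-1,0,-220,-24,0],[-1,0,-220,-24,0],[-1,0,-220,-24,0]]'
python3 -c "
from h import *
go([*rk(-.014,-.110-.0013)[:2],.437],RANG+np.pi/2)"
```

```text
time: 17.73
tool_pos: [0.4383, -0.2325, 0.4404]
tool_rot: [-3.141, -0.0, 1.763]
contact_force: [0.7, 1.1, -1.4]
opening: 0.0003
grip_force: 0.0
t 17.73 pos [ 0.4383 -0.2325  0.4404] rot [-3.1413e+00 -5.0000e-04  1.7632e+00] F [ 0.69  1.09 -1.36] T [-0.025 -0.128 -0.012] open 0.0003 grip 0.0
shift mm [-1.5 -0.8  3.4] roll -0.005
```

```bash
python3 -m crank '[[-1,-1,0,1,0],[-1,-1,0,2,0],[-1,-1,0,3,0],[-1,-1,0,4,0],[-1,-1,0,4,0]]'
for i in 1 2 3; do python3 -m crank '[[-1,0,0,1,0],[-1,0,0,2,0],[-1,0,0,2,0]]' | head -4; done
```

```text
time: 18.15
tool_pos: [0.4383, -0.2335, 0.4371]
tool_rot: [3.141, 0.001, 1.763]
contact_force: [0.5, 0.1, 3.0]
opening: 0.0001
grip_force: 1.3
time: 18.4
tool_pos: [0.4382, -0.2335, 0.4353]
tool_rot: [3.14, 0.001, 1.763]
contact_force: [0.8, -0.1, 5.6]
time: 18.65
tool_pos: [0.4381, -0.2335, 0.4347]
tool_rot: [3.139, 0.003, 1.763]
contact_force: [-1.6, 1.2, 13.2]
time: 18.9
tool_pos: [0.438, -0.2336, 0.4331]
tool_rot: [3.139, 0.004, 1.763]
contact_force: [0.5, 0.8, 0.9]
```

```bash
for i in 1 2 3 4; do python3 -m crank '[[-1,0,0,1,0],[-1,0,0,2,0],[-1,0,0,2,0]]' | head -4|tail -3; done
```

```text
tool_pos: [0.4381, -0.2336, 0.4281]
tool_rot: [-3.141, -0.0, 1.763]
contact_force: [1.7, -0.8, 1.8]
tool_pos: [0.438, -0.2335, 0.4259]
tool_rot: [-3.141, -0.001, 1.763]
contact_force: [-0.2, -0.4, -0.8]
tool_pos: [0.4379, -0.2335, 0.4244]
tool_rot: [-3.141, -0.0, 1.763]
contact_force: [-0.3, 0.5, 1.1]
tool_pos: [0.4378, -0.2334, 0.4239]
tool_rot: [3.141, 0.001, 1.763]
contact_force: [-4.3, 3.0, 10.2]
```

```bash
python3 -m crank '[[-1,0,0,1,0],[-1,0,0,2,0],[-1,0,0,3,0],[-1,0,0,4,0],[-1,0,0,4,0]]'
python3 -m crank '[[-1,0,0,-15,0],[-1,0,0,-45,0],[-1,0,40,-50,0],[-1,0,80,-50,0],[-1,0,120,-50,0],[-1,0,160,-50,0],[-1,0,200,-50,0],[-1,0,220,-45,0],[-1,0,220,-25,0],[-1,0,220,-15,0],[-1,0,220,-13,0],[-1,0,220,-13,0]]'
python3 -c "
from h import *
go([*rk(-.014,.110-.0013)[:2],.424],RANG+np.pi/2)"
```

```text
time: 20.32
tool_pos: [0.4374, -0.2331, 0.4231]
tool_rot: [3.139, 0.004, 1.763]
contact_force: [-9.6, 6.6, 31.1]
opening: 0.0005
grip_force: 15.9
time: 21.32
tool_pos: [0.6535, -0.1918, 0.4307]
tool_rot: [-3.139, -0.001, 1.762]
contact_force: [0.8, -0.4, 0.2]
opening: 0.0004
grip_force: 0.0
t 21.32 pos [ 0.6535 -0.1918  0.4307] rot [-3.1395e+00 -1.3000e-03  1.7623e+00] F [ 0.82 -0.37  0.24] T [ 0.017 -0.157 -0.011] open 0.0004 grip 0.0
shift mm [0.7 0.2 6.7] roll -0.006
```

```bash
python3 -m crank '[[-1,1,0,2,0],[-1,1,0,4,0],[-1,1,0,5,0],[-1,1,0,6,0],[-1,1,0,7,0],[-1,1,0,7,0]]'|head -4
for i in 1 2; do python3 -m crank '[[-1,0,0,1,0],[-1,0,0,2,0],[-1,0,0,3,0],[-1,0,0,3,0]]' | head -4|tail -3; done
python3 -m crank '[[-1,0,0,2,0],[-1,0,0,2,0]]' | head -4|tail -3
```

```text
time: 21.82
tool_pos: [0.6537, -0.1906, 0.4246]
tool_rot: [3.142, 0.0, 1.763]
contact_force: [0.1, 0.2, -1.1]
tool_pos: [0.6535, -0.1905, 0.4239]
tool_rot: [3.139, 0.002, 1.763]
contact_force: [-2.4, 1.2, 9.6]
tool_pos: [0.6531, -0.1903, 0.4235]
tool_rot: [3.137, 0.003, 1.763]
contact_force: [-7.0, 2.6, 18.6]
tool_pos: [0.6529, -0.1901, 0.4233]
tool_rot: [3.135, 0.005, 1.763]
contact_force: [-7.8, 2.9, 25.3]
```

```bash
python3 -m crank '[[-1,0,0,-15,0],[-1,0,0,-45,0],[-1,0,0,-85,0],[-1,40,0,-95,0],[-1,80,0,-95,0],[-1,120,0,-95,0],[-1,160,0,-95,0],[-1,200,0,-95,0],[-1,240,0,-95,0],[-1,260,0,-95,0],[-1,260,0,-95,0]]'
python3 - <<'E'
from h import *
np.set_printoptions(precision=1,suppress=True)
q,e=vision.read_camera("scene");p,d=vision.read_camera("top")
N=np.array([np.sin(RANG),-np.cos(RANG)]);D=np.array([np.cos(RANG),np.sin(RANG)])
for n,pp,dd in(("top",p,d),("top0",np.load("top0.npz")["p"],np.load("top0.npz")["d"]),("scene",q,e),("scene0",np.load("scene0.npz")["p"],np.load("scene0.npz")["d"])):
    W=cloud(n.rstrip("0"),dd);x=(W[...,:2]-RACK)@N*1000;y=(W[...,:2]-RACK)@D*1000;h=W[...,2]*1000;P=pp.astype(int)
    for s in(-1,1):
        m=(abs(y-s*120)<25)&(abs(x+10)<40)&(h>120)&(h<200)&(P[...,0]>1.8*P[...,1])&(P[...,0]>60)
        if m.any():print(n,s,"red",m.sum(),x[m].mean(),y[m].mean(),h[m].mean())
        if "0" not in n:
            m=(abs(y-s*110+1)<9)&(x>-50)&(x<-5)&(h>215)&(h<290);print("  bracket top h",np.percentile(h[m],[50,80,95]),m.sum())
a=cv2.resize(q[120:220,180:270],None,fx=4.4,fy=4.4,interpolation=2);b=cv2.resize(p[150:260,340:420],(320,440),interpolation=2)
cv2.imwrite("pics/f.png",np.hstack([a,b])[:,:,::-1])
E
```

```text
time: 23.57
tool_pos: [0.603, 0.069, 0.5122]
tool_rot: [3.141, -0.001, 1.768]
contact_force: [-0.6, -0.7, 0.1]
opening: 0.0007
grip_force: 0.0
top -1 red 10 -15.703909849841349 -124.64835710417553 177.34469481899526
  bracket top h [243.2 246.4 249.5] 45
  bracket top h [243.8 247.6 248.7] 52
top0 -1 red 23 -16.234357084085982 -120.45995265800387 175.40208884241903
top0 1 red 14 -16.472024731963888 113.99925730943656 174.7067242117768
scene -1 red 3 -14.448251424881883 -113.93599449748756 166.08608729482128
  bracket top h [237.6 242.9 247.1] 54
scene 1 red 1 -19.945521714489953 109.21329169490595 166.50914454254982
  bracket top h [233.2 242.9 247.2] 95
scene0 -1 red 18 -15.038491034393044 -119.6003182660061 173.30636068453254
scene0 1 red 2 -20.397927574197496 110.26197119366469 165.07558442710592
```

View pics/f.png

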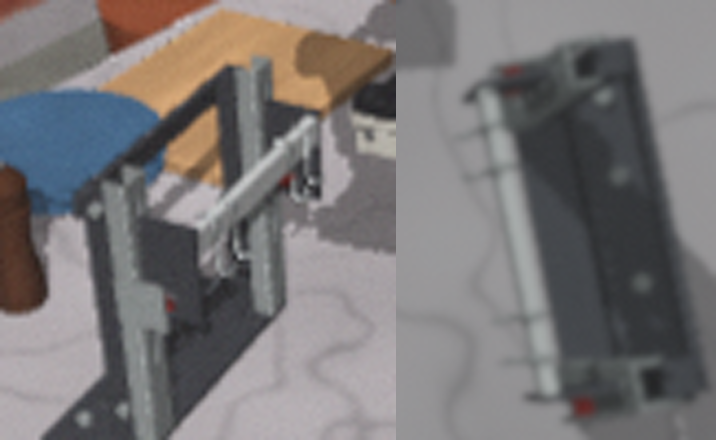

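```bash
python3 - <<'E'
from h import *
np.set_printoptions(linewidth=160)
p,d=vision.read_camera("top");p0=np.load("top0.npz")["p"]
for nm,(r0,r1,c0,c1) in(("near",(243,260,377,397)),("far",(160,180,360,380))):
    for q in(p0,p):
        a=q[r0:r1,c0:c1].astype(float);e=(a[...,0]-a[...,1:].mean(-1)).clip(0)
        print(nm,"row profile",e.sum(1).round().astype(int))
E
```

```text
near row profile [  0   0   6  88 260 402 456 454 430 370 224  78   9   1   4   8   6]
near row profile [  0   0   0   0   0  17 104 206 256 246 160  50   4   2   4   8   7]
far row profile [  9   7   7   2   2   8  78 180 233 230 210 204 182 115  38   4   2   2   0   2]
far row profile [ 10   8   4   2   0  10  74 146  98  25   0   8  39  48  13   0   0   0   0   0]
```

The outer edges of both red catches are where they were at the start: same rows, and only the inner parts are hidden by the brackets. So both have sprung back out over the feet. The rail ends are level and the arm is clear, so I hand in.

```bash
python3 -c "
from cell import ticket
print(ticket.hand_in())"
```

```text
the job is handed in; nothing more can be done
None
```

The hook rail is up on the rack and handed in at about 24 s: pressed to a hard stop and level at both ends, both red catches sprung out over the feet as far as the camera shows, arm clear and touching nothing; I saw no contact with the other things but did not re-measure them, and hand-in returned no verdict.

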